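Fill a socket cassette and unclip it from its dock

ROBOT

A 6-joint arm with a two-finger parallel gripper is mounted at the origin on the work surface. World frame = base frame: x ahead of the robot, y to its left, z up, the work surface at z = 0. Lengths are in mm, angles in rad, forces in N, time in s.
With the tool pointing down it reaches from about 350 to 975 mm from the base axis. Payload 7.1 kg.
Tool frame: the origin (TCP) lies on the front face of the gripper's body, between the roots of the fingers; the fingertips stand 80 mm ahead of it and the grasp point (between the pads) lies 61 mm ahead of it (env.tips_ahead is the distance from the TCP to the fingertips, in mm); z points along the fingers, y is the line along which they close (so a half turn about z gives the same grasp; the last joint's range is limited). The gripper opens to 88 mm and grips with 3 to 60 N. Pads are 20 mm wide; open, the fingers measure 115 mm over their backs; the gripper's body (75 mm by 178 mm) begins 61 mm behind the grasp point.
Start: joints at [1.185, 0.423, 1.63, -0, 1.089, -0.019], TCP at [224.112, 583.42, 302.675] pointing down, gripper open.
Joint ranges: [-3, 3], [-0.9, 2.11], [0.09, 2.58], [-1.31, 4.45], [0.11, 2.69], [-2.54, 2.54]. Speed limits (rad/s): [2.39, 2.39, 3.01, 3.14, 3.14, 3.14].

INTERFACE

Orientations are given as a unit quaternion [x, y, z, w].
In Python, from station import env, set_gripper, viewer, workorder gives the robot as it stands. Calls block until the motion is done:
- env.reach(position, orientation): joint-space move of the TCP to a pose.
- env.move_l(position, rot=None, rate=150, f_stop=None): straight line of the TCP; rot=None keeps the orientation; rate is the mean speed in mm/s. With f_stop (N) it stops when the force on the tool has changed by that much, and returns True; else False.
- env.move_joints(angles): joint-space move.
- set_gripper(opening): finger opening in mm; the grip force is fixed at half the most; returns when the fingers have stopped.
- env.hold(seconds).
- env.ik(position, orientation): joint angles nearest the present ones, or None.
- env.read_state(): the state.
- viewer.camera(name): name is "scene" or "top" or "wrist"; returns the picture (420x560x3 uint8, blue, green, red); there is no depth.
- viewer.camera_params(name): a dict with "fx", "fy", "cx", "cy" (pixels), "pose" (4x4, takes a point from camera to world coordinates); the wrist camera has in their place "tool_from_camera" (4x4, takes a point from camera to tool coordinates, whose origin is the TCP and whose axes are the flange's). Camera axes: x right, y up, looking along -z (the intrinsics and any distortion apply to the point x, -y, -z); pixel columns grow to the right and rows downward; lengths in mm; the calibration is good to about 2 mm. A picture is of the moment at which its call begins: read the wrist's pose just before it. camera_params takes no time and is no camera call.
A pose or a line that the arm cannot do raises env.IKError and nothing moves.
- workorder.sign_off(): hands the job in; it is judged then, once.
The state is a dict: "time_s": time; "qpos": joint angles; "dq": joint speeds; "tau": joint torques, N m; "tool_pos": TCP position; "orientation": TCP orientation; "force": force on the tool from outside, world axes, zero at the start; "wrist_torque": the same for the moment, N m; "width": finger opening in mm; "grip_force": force on a finger pad.
Only numpy, scipy, OpenCV 4.12 (cv2) and the standard library are available. Lean on these libraries where they do the work, as an engineer would, in place of code of your own. Each camera call takes 0.05 s, during which the arm holds its last target. There are 200 camera calls.

TASK

Stand the tall narrow socket and the small black bit case upright beside each other in the empty bay of the cassette, either way round, while the cassette is still clipped in its dock, and let go of them. Then pinch the cassette's two side catches together, lift it out of the dock with both pieces in it, and finish while holding it by the pinched catches, level and still, its underside at least 12 cm above the bench. Leave everything else on the bench where it is.

Things in the scene. Friction and masses are not known exactly. Their poses are not given: they have to be found in the camera images.
- dock: The fixed dock, a plywood plate 230 x 104 x 12 mm with low wooden strips (to 22 mm above the bench) round the cassette and two dark steel keepers, one each side of the middle (at its x = 0, y = +-32 to +-51 mm, top 29 mm above the bench). Origin: centre of its underside, on the bench; x along its length, z up.
- cassette: Loose grey plastic cassette, 196 (x) x 52 (y) mm, 0.3 to 0.6 kg, clipped in the dock with 2 mm of play, underside 12 mm above the bench. Origin: centre of its underside; x towards its empty bay, y through the two catches, z up. Floor 6 mm, walls 4 mm thick, wall tops at 22 mm. Central neck 36 (x) x 30 mm, top at 78 mm, a catch either side. The -x bay is full of small fixed sockets, tops at 40 mm.
- cassette_neck (a point): Centre of the cassette's neck, 55 mm above the cassette's underside: the point midway between the two catch tabs, at a good height to pinch them. Axes as the cassette.
- cassette_bay (a point): Centre of the floor of the empty bay, 61 mm along +x from the cassette's middle. The bay is 66 (x) by 44 (y) mm inside, 16 mm deep, with no divider; the two pieces need 58 mm of its 66 mm, side by side along x. Axes as the cassette.
- catch_left (a joint): Travel of the catch on the cassette's +y side, m: 0 = sprung out (hooked under the dock's keeper), 0.009 = pinched fully in. The hook is free of the keeper from about 0.006 to 0.008, depending on the play. Spring: 3 N at rest, 7.5 N fully in; a squeeze of 25 to 40 N holds both in and carries the cassette by friction.
- catch_right (a joint): The same for the catch on the -y side.
- tab_left (a point): Middle of the grip area on the outer face of the +y catch, a flat upright steel plate 24 mm wide (x), from 4 to 70 mm above the cassette's underside; this point is 55 mm above it. The two outer faces are 56 mm apart at rest, 38 mm when pinched. Moves with the catch.
- tab_right (a point): The same on the -y catch.
- socket: Tall narrow steel socket, an upright cylinder 30 mm in diameter, 50 mm tall, about 0.11 kg, lower edge bevelled. Origin: centre of its underside; z up. Grip it in its upper half so that the fingertips stay clear of the bay's walls.
- bitcase: Small black plastic bit case, an upright block 28 (x) x 36 (y) x 50 (z) mm, about 0.09 kg, its lower edges bevelled by 3 mm. Origin: centre of its underside. It fits beside the socket with its 36 mm side across the cassette (its y along the cassette's y, either way round). Grip it across y, in its upper half.
- big_socket: Bystander: a wide short steel socket, 46 mm in diameter, 36 mm tall, too big for the cassette. Origin: centre of its underside. Leave it alone.
- screwdriver: Bystander: screwdriver lying on the bench; origin under its middle.
- wrench: Bystander: spanner 160 mm long lying on the bench; origin under its middle.
- tape: Bystander: black tape measure lying on its side, about 70 mm across, 30 mm tall; origin on its underside.
- jar: Bystander: closed jar, 60 mm in diameter, 80 mm tall; origin centre of its underside.
Not all that is in view belongs to the job. What is shaped like the socket but blue, orange or turquoise is not meant.

How it is judged (in metres and radians):
On the way, in this order (a step that is already met when the one before it is completed fails the run):
1. the socket and the bit case stand in the bay, let go, with the cassette still clipped in the dock (x of socket in the frame of cassette_bay between -0.028 and 0.028 m and y of socket in the frame of cassette_bay between -0.014 and 0.014 m and z of each of socket, bitcase in the frame of cassette_bay below 0.005 m and angle between the z axis of each of socket, bitcase and the z axis of cassette, either way round below 0.15 rad and x of bitcase in the frame of cassette_bay between -0.028 and 0.028 m and y of bitcase in the frame of cassette_bay between -0.014 and 0.014 m and z of cassette in the frame of dock below 0.018 m and contact force between the fingers and socket below 0.1 N and contact force between the fingers and bitcase below 0.1 N and value of joint each of catch_left, catch_right below 0.003 m), for 0.2 s.
2. both catches are pinched in with the cassette still down in the dock (z of cassette in the frame of dock below 0.018 m and value of joint each of catch_left, catch_right above 0.006 m), for 0.1 s.
At the end, for the whole second after the job is handed in: Cassette held by its two catches, each pinched over 5 mm, its underside over 115 mm above the bench, off the dock, within 0.2 rad of level, slower than 30 mm/s; socket and bit case upright (0.15 rad) on its bay floor (within 5 mm) (x of socket in the frame of cassette_bay between -0.028 and 0.028 m and y of socket in the frame of cassette_bay between -0.014 and 0.014 m and z of each of socket, bitcase in the frame of cassette_bay below 0.005 m and angle between the z axis of each of socket, bitcase and the z axis of cassette, either way round below 0.15 rad and x of bitcase in the frame of cassette_bay between -0.028 and 0.028 m and y of bitcase in the frame of cassette_bay between -0.014 and 0.014 m and height (world z) of cassette above 0.115 m and angle between cassette's own z axis and vertical below 0.2 rad and value of joint each of catch_left, catch_right above 0.005 m and contact force between the fingers and cassette above 3 N and contact force between cassette and dock below 0.2 N and linear speed of cassette below 0.03 m/s); the arm keeps its last pose, push and grip.
It fails at once if a bystander is pushed more than 40 mm from its place (distance of any of big_socket, screwdriver, wrench, tape, jar from where it was at the start of the episode above 0.04 m).
It also fails if it takes over 67 s, if anything falls off the work surface, if the arm or the gripper's body presses on something with over 40 N, if the wrist force passes 120 N, or if a joint passes its speed limit or range.

## Working session

There is one attempt and no reset: what is moved stays moved. The work goes in short steps, each a Python script; the robot and the scene stay as the last script left them, time stands still between calls to the robot, and variables do not carry over. Pictures are saved under pics/ and viewed, at most 10 in all, crops included, and the job is handed in when it is done.

```bash
ls; mkdir -p pics; python3 - <<'E'
from station import env, set_gripper, viewer, workorder
import cv2
for n in ["top","scene"]:
    im=viewer.camera(n); cv2.imwrite(f"pics/{n}0.png",im)
    p=viewer.camera_params(n); print(n,p)
print(viewer.camera_params("wrist")); print(env.read_state())
E
```

```text
pics
top {'fx': 500.05581860686544, 'fy': 500.05581860686544, 'cx': 284.16021023495557, 'cy': 205.33012896092708, 'pose': array([[ 4.02508997e-02,  9.77469794e-01, -2.07201996e-01,
         2.83886573e+02],
       [-9.99169159e-01,  4.07017023e-02, -2.08865277e-03,
        -1.92383628e+01],
       [ 6.39187898e-03,  2.07113915e-01,  9.78295952e-01,
         1.37920386e+03],
       [ 0.00000000e+00,  0.00000000e+00,  0.00000000e+00,
         1.00000000e+00]])}
scene {'fx': 400.1944853442817, 'fy': 400.1944853442817, 'cx': 276.94374514409674, 'cy': 205.2560202191677, 'pose': array([[-8.73060687e-01, -3.66863648e-01,  3.21210368e-01,
         8.33085014e+02],
       [ 4.87610776e-01, -6.58046689e-01,  5.73768496e-01,
         4.71321778e+02],
       [ 8.76614938e-04,  6.57560354e-01,  7.53401362e-01,
         7.22328498e+02],
       [ 0.00000000e+00,  0.00000000e+00,  0.00000000e+00,
         1.00000000e+00]])}
{'fx': 373.7219398451953, 'fy': 373.7219398451953, 'cx': 288.4584425564446, 'cy': 211.83609831560568, 'tool_from_camera': array([[-7.92179465e-04,  9.60038675e-01,  2.79866246e-0
[... 275 characters left out ...]
00e+00]])}
{'time_s': 0.1, 'qpos': array([ 1.18502293e+00,  4.23772864e-01,  1.63062890e+00, -2.22546966e-05,
        1.08859721e+00, -1.90191712e-02]), 'dq': array([-0.00013255, -0.00285029, -0.00215878,  0.00179578,  0.00101511,
       -0.00143616]), 'tau': array([ 1.85408094e-04, -5.45620000e+01, -2.74325144e+01,  6.45672041e-02,
        1.88032648e-02, -1.63765969e-05]), 'tool_pos': array([223.95675367, 583.06466203, 301.96806078]), 'orientation': array([ 1.82345974e-01,  9.83234179e-01, -6.90785140e-04, -1.31692958e-04]), 'force': array([-1.04705448,  0.21282206,  0.630132  ]), 'wrist_torque': array([ 0.02820896,  0.01995554, -0.00707925]), 'grip_force': 0.0, 'width': 87.92820617628314}
```

View pics/top0.png

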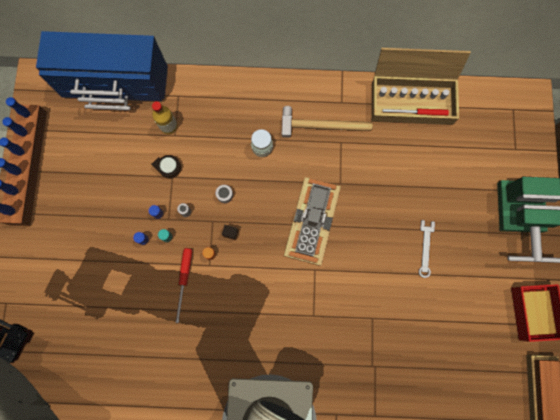

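View pics/scene0.png

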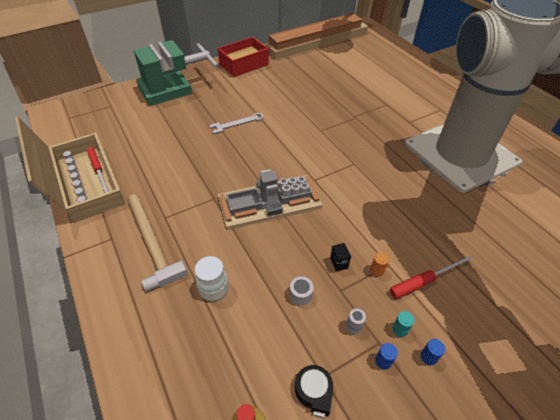

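The top view shows the black bit case at about (230,232) and the small steel socket at (183,209), with the big socket at (224,193). The cassette is at about (313,221), with its empty bay at the upper end (318,196). In the scene view the socket is at (356,320), the case at (341,257) and the neck top at (268,175). I'll triangulate these roughly, then go over with the wrist camera.

```bash
cat > h.py <<'E'
from station import env, set_gripper, viewer, workorder
import numpy as np, cv2, pickle
from scipy.spatial.transform import Rotation as R
def quat(yaw):   # tool down; tool y along (cos,sin) of yaw+90deg, yaw=0 -> tool y=+Y, tool x=-X
    return (R.from_euler('z',yaw)*R.from_quat([0,1,0,0])).as_quat()
def shot(name,save=None):
    p=dict(viewer.camera_params(name))
    if name=="wrist":
        s=env.read_state(); T=np.eye(4); T[:3,:3]=R.from_quat(s["orientation"]).as_matrix(); T[:3,3]=s["tool_pos"]
        p["pose"]=T@p["tool_from_camera"]
    im=viewer.camera(name)
    if save: cv2.imwrite(f"pics/{save}.png",im); pickle.dump(p,open(f"pics/{save}.pkl","wb"))
    return im,p
def load(s): return cv2.imread(f"pics/{s}.png"),pickle.load(open(f"pics/{s}.pkl","rb"))
def ray(p,px):
    d=np.array([(px[0]-p["cx"])/p["fx"],-(px[1]-p["cy"])/p["fy"],-1.])
    d=p["pose"][:3,:3]@d; return p["pose"][:3,3],d/np.linalg.norm(d)
def plane(p,px,z):
    o,d=ray(p,px); return o+d*(z-o[2])/d[2]
def tri(*obs):  # (p,px)...
    A=np.zeros((3,3));b=np.zeros(3);rs=[ray(*o) for o in obs]
    for o,d in rs:
        M=np.eye(3)-np.outer(d,d);A+=M;b+=M@o
    x=np.linalg.solve(A,b)
    return x,max(np.linalg.norm((np.eye(3)-np.outer(d,d))@(x-o)) for o,d in rs)
E
python3 - <<'E'
from h import *
np.set_printoptions(precision=1,suppress=True)
pt,ps=viewer.camera_params("top"),viewer.camera_params("scene")
so=tri((pt,(183,209)),(ps,(356,316)));bc=tri((pt,(230,232)),(ps,(341,255)));nk=tri((pt,(317,206)),(ps,(268,175)))
print(so,bc,nk)
print(plane(pt,(306,240),50),plane(pt,(320,190),25))
mid=(so[0]+bc[0])/2
import math
for nm,c in (("a",mid),("b",nk[0])):
    for k,dy in ((1,-50),(2,50)):
        env.reach([c[0]+45,c[1]+dy,240],quat(0)); env.hold(0.15); shot("wrist",f"w{nm}{k}")
print(env.read_state()["time_s"])
m=np.vstack([np.hstack([cv2.imread(f"pics/w{n}{k}.png") for k in(1,2)]) for n in "ab"])
cv2.imwrite("pics/m1.png",cv2.resize(m,(800,600),interpolation=cv2.INTER_AREA))
E
```

```text
(array([546.5, 257.5,  41.6]), np.float64(1.619908178681758)) (array([489.1, 128.2,  30.5]), np.float64(0.19246037976463484)) (array([548.7, -96.3, 101.2]), np.float64(9.556897931218092))
[473.  -78.7  50. ] [ 618.5 -114.4   25. ]
5.3333
```

View pics/m1.png

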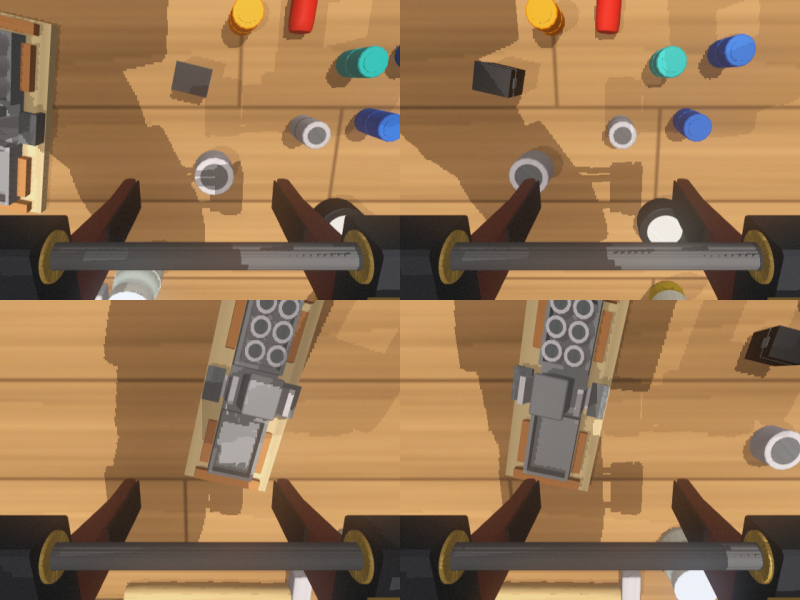

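The socket ring is at about full pixel (442,188) in wa1 and (311,186) in wa2. The case top is at about (269,111) and (137,110), and the neck top at about (367,134) and (209,134). Enlarged crops with pixel grids should let me pick corners and check the masks.

```bash
python3 - <<'E'
from h import *
def crop(n,x0,y0,w,h,s):
    im=load(n)[0][y0:y0+h,x0:x0+w]; im=cv2.resize(im,None,fx=s,fy=s,interpolation=cv2.INTER_CUBIC)
    for t in range((-x0)%20,w,20):
        cv2.line(im,(t*s,0),(t*s,4),(0,255,0),1); 
        if (t+x0)%40==0: cv2.putText(im,str(t+x0),(t*s-8,14),0,.35,(0,255,0),1)
    for t in range((-y0)%20,h,20):
        cv2.line(im,(0,t*s),(4,t*s),(0,255,0),1); cv2.putText(im,str(t+y0),(5,t*s+4),0,.35,(0,255,0),1)
    return im
cv2.imwrite("pics/m2.png",np.hstack([crop("wb1",250,0,133,200,3) ,crop("wb1",300,0,1,200,3)[:,:0],crop("wb2",140,80,133,200,3)]))
cv2.imwrite("pics/m2.png",np.hstack([crop("wb1",260,80,200,200,2)if 0 else crop("wb1",255,70,180,200,2),crop("wb2",135,70,180,200,2)]))
a=[crop("wa1",230,75,80,70,4),crop("wa1",400,150,80,70,4),crop("wa2",95,75,80,70,4),crop("wa2",270,150,80,70,4)]
cv2.imwrite("pics/m3.png",np.vstack([np.hstack(a[:2]),np.hstack(a[2:])]))
E
```

```text
(no output)
```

View pics/m2.png

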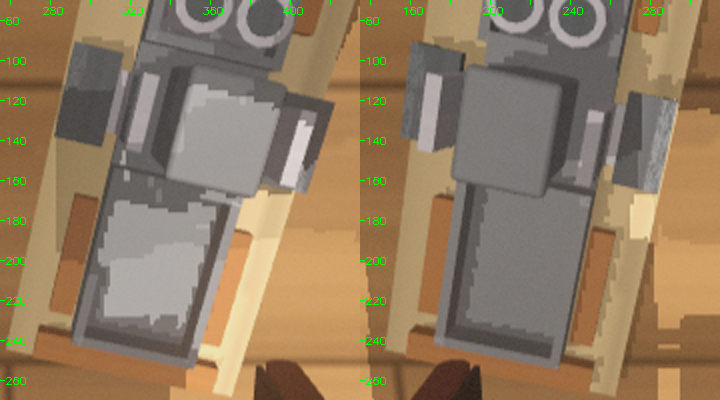

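View pics/m3.png

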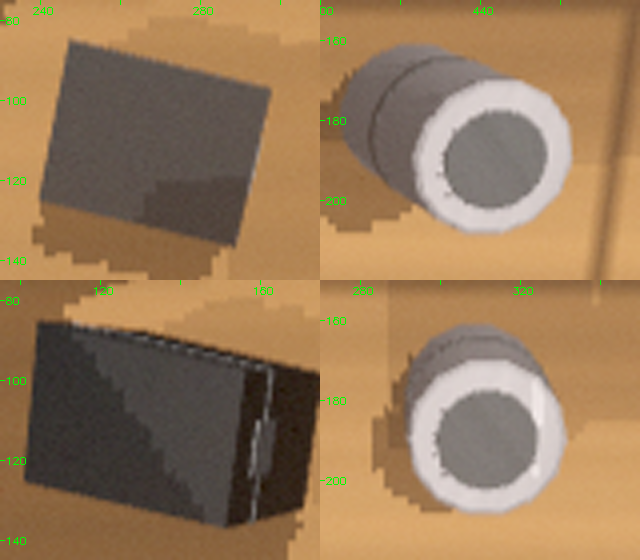

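In wa1 the case-top corners are (247.5,85), (297.5,97.5), (289,136.5) and (240,126). In wa2 they are (104.5,85.5), (156.3,96.8), (151.8,136.8) and (101.3,125.8). The socket ring centres are (443,189) and (312,189). The neck top is at about (367.8,136.4) and (208.6,135.3). The cassette's far-end rim corners are (291.5,241) and (351.5,253.5) in wb1, and (172.5,241) and (235,253) in wb2.

```bash
python3 - <<'E'
from h import *
np.set_printoptions(precision=1,suppress=True)
P={k:load(k) for k in("wa1","wa2","wb1","wb2")}
def ring(k,c):
    im=P[k][0]; hsv=cv2.cvtColor(im,cv2.COLOR_BGR2HSV)
    m=((hsv[...,1]<45)&(hsv[...,2]>150)).astype(np.uint8)
    cs,_=cv2.findContours(m,cv2.RETR_EXTERNAL,cv2.CHAIN_APPROX_NONE)
    b=[q for q in cs if len(q)>40 and abs(q.reshape(-1,2).mean(0)-c).max()<12]
    e=cv2.fitEllipse(max(b,key=len)); print(k,"ring",e); return e[0]
T=lambda a,b,u,v: tri((P[a][1],u),(P[b][1],v))
s=T("wa1","wa2",ring("wa1",(443,189)),ring("wa2",(312,189))); print("socket top",s)
A=[(247.5,85),(297.5,97.5),(289,136.5),(240,125.75)];B=[(104.5,85.5),(156.25,96.75),(151.75,136.75),(101.25,125.75)]
C=[T("wa1","wa2",a,b) for a,b in zip(A,B)]
for c in C: print("case",*c)
C=np.array([c[0] for c in C]); print("ctr",C.mean(0),"sides",np.linalg.norm(np.diff(C,axis=0),axis=1))
d=(C[1]-C[0]+C[2]-C[3]); print("case yaw",np.arctan2(-d[0],d[1]))
n=T("wb1","wb2",(367.75,136.4),(208.6,135.25)); print("neck",n)
l=T("wb1","wb2",(291.5,241),(172.5,241)); r=T("wb1","wb2",(351.5,253.5),(235,253)); print("end",l,r)
e=(l[0]+r[0])/2; w=r[0]-l[0]; print("width",np.linalg.norm(w),"yaw w",np.arctan2(-w[0],w[1]))
a=e-n[0]; print("len",np.linalg.norm(a[:2]),"yaw",np.arctan2(a[1],a[0]))
# plane-based with nominal heights as check
for k,u,v1,v2 in(("wb1",(367.75,136.4),(291.5,241),(351.5,253.5)),("wb2",(208.6,135.25),(172.5,241),(235,253))):
    p=P[k][1]; nn=plane(p,u,90);ll=plane(p,v1,34);rr=plane(p,v2,34);ee=(ll+rr)/2;a=ee-nn
    print(k,nn,ll,rr,"len",np.hypot(*a[:2]),"yaw",np.arctan2(a[1],a[0]),np.arctan2(-(rr-ll)[0],(rr-ll)[1]),np.hypot(*(rr-ll)[:2]))
for k,U in(("wa1",A),("wa2",B)): print(k,np.mean([plane(P[k][1],u,50) for u in U],0))
E
```

```text
wa1 ring ((442.60040283203125, 188.603515625), (35.713783264160156, 40.153831481933594), 52.2006721496582)
wa2 ring ((311.2449035644531, 188.48602294921875), (37.41800308227539, 38.32955551147461), 53.7308349609375)
socket top (array([547.1, 258.8,  49. ]), np.float64(0.10663609902257004))
case [473.8 115.1  50.5] 0.019106324162749884
case [481.6 149.7  49.5] 0.3679913385688034
case [508.7 143.8  49.7] 0.04821107207302491
case [501.1 108.9  50.3] 0.16216180980796402
ctr [491.3 129.4  50. ] sides [35.5 27.7 35.7]
case yaw -0.2198849861024213
neck (array([536.2, -96.5,  88. ]), np.float64(0.41622385827099656))
end (array([ 625.9, -142.8,   33.9]), np.float64(0.1208608153091378)) (array([638.1, -92.3,  30.8]), np.float64(0.2778414660423671))
width 52.03712605494532 yaw w -0.2371770311886036
len 98.01523988193775 yaw -0.21607714793988203
wb1 [536.5 -96.9  90. ] [ 626.  -142.8   34. ] [637.  -92.9  34. ] len 97.27382073026251 yaw -0.21650076340410487 -0.21812904784207593 51.122926830616635
wb2 [535.7 -96.1  90. ] [ 625.7 -142.7   34. ] [636.4 -91.8  34. ] len 97.72145249190997 yaw -0.21817224599699464 -0.20745505786247423 52.07017513083199
wa1 [491.4 129.3  50. ]
wa2 [491.2 129.3  50. ]
```

All the measurements agree with the given sizes: tops at 49–50, neck at 88–90, half length 97.5–98, width 51–52. Next I pick the socket and place it at the far half of the bay.

```bash
cat >> h.py <<'E'
YC=-0.217; U=np.array([np.cos(YC),np.sin(YC)]); NECK=np.array([536.1,-96.5]); BAY=NECK+61*U
def st(t):
    s=env.read_state(); print(t,"t=%.1f w=%.1f g=%.1f"%(s["time_s"],s["width"],s["grip_force"]),s["tool_pos"].round(1),s["force"].round(1))
def pick(xy,yaw,op):
    x,y=xy; q=quat(yaw)
    env.reach([x,y,210],q); set_gripper(op)
    env.move_l([x,y,103],rate=100); set_gripper(0); st("gripped")
    env.move_l([x,y,200],rate=150); st("lifted")
def carry(xy):
    x,y=xy; env.reach([x,y,190],quat(YC)); st("over")
    env.move_l([x,y,132],rate=110); hit=env.move_l([x,y,119],rate=20,f_stop=6); st(f"down hit={hit}")
E
python3 - <<'E'
from h import *
pick((547.1,258.8),YC,52)
carry(BAY+16.5*U)
shot("wrist","p1"); shot("scene","p1s")
E
```

```text
gripped t=8.9 w=29.4 g=30.0 [547.3 258.9 103.3] [-1.  -0.2  2.5]
lifted t=9.7 w=29.4 g=30.0 [546.6 258.6 199.3] [-1.2  0.4 -0.7]
over t=11.2 w=29.3 g=30.0 [ 611.8 -112.2  189.9] [-0.  -0.3 -0.5]
down hit=True t=12.4 w=29.4 g=30.0 [ 611.9 -113.2  121.3] [0.1 1.  4.8]
```

```bash
python3 - <<'E'
from h import *
set_gripper(48); p=env.read_state()["tool_pos"]; env.move_l([p[0],p[1],190],rate=150)
pick((491.3,129.4),-0.220,56)
carry(BAY-16*U)
im,_=shot("wrist","p2")
im2,_=shot("scene","p2s")
c=cv2.resize(im2[150:240,200:340],None,fx=4,fy=4)
cv2.imwrite("pics/m4.png",np.hstack([c[:,:],im[:360,140:380]])); 
E
```

```text
gripped t=16.7 w=36.0 g=30.0 [491.5 129.4 103.3] [ 0.1 -0.4  4.4]
lifted t=17.5 w=35.8 g=30.0 [490.8 129.3 199.4] [ 0.4 -0.1 -1. ]
over t=18.5 w=36.0 g=30.0 [ 579.4 -105.3  189.4] [-0.3 -0.4  0.3]
down hit=True t=19.7 w=35.6 g=30.0 [ 580.1 -106.3  121.3] [-0.7  0.5  5.3]
```

View pics/m4.png

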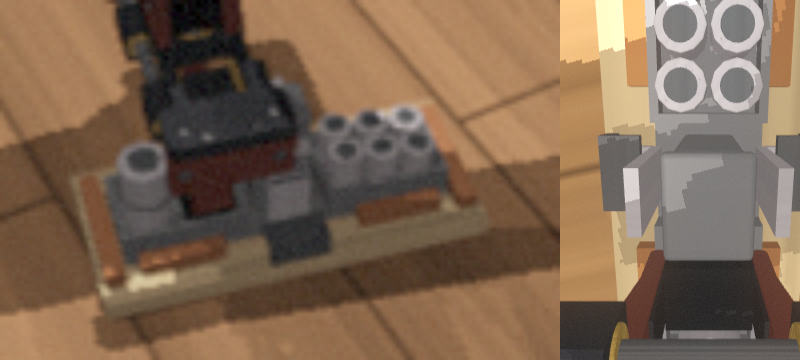

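The scene view shows the socket standing at the far end of the bay and the case in the fingers beside the neck. The wrist crop shows the neck centred between the catches. Next I release, rise, and check from above.

```bash
python3 - <<'E'
from h import *
set_gripper(54); p=env.read_state()["tool_pos"]; env.move_l([p[0],p[1],200],rate=150)
env.reach([*(NECK+90*U),240],quat(YC)); set_gripper(76); env.hold(0.3); st("hover")
im,_=shot("wrist","p3"); im2,_=shot("scene","p3s")
c=cv2.resize(im2[150:240,200:340],None,fx=3,fy=3)
o=np.zeros((420,800,3),np.uint8); o[:270,:420]=c; o[:,420:]=im[:,100:480]; cv2.imwrite("pics/m5.png",o)
E
```

```text
hover t=22.2 w=75.7 g=0.0 [ 624.  -115.9  240.1] [ 1.2 -0.2  0.3]
```

View pics/m5.png

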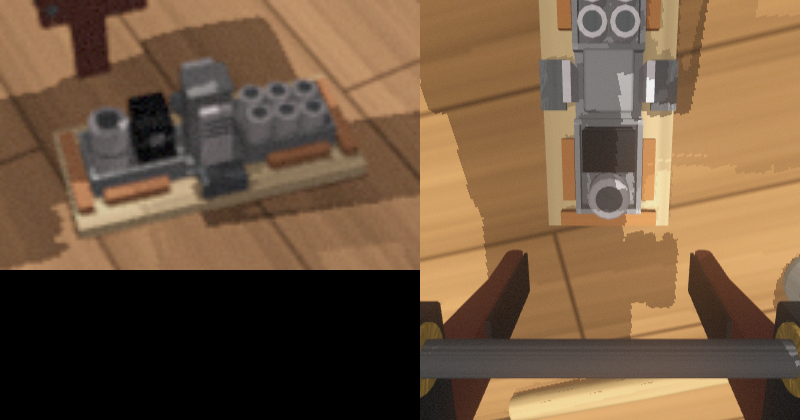

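Both pieces stand upright in the bay and the neck is centred on the fingers at about column 289. Next is the pinch.

```bash
python3 - <<'E'
from h import *
x,y=NECK; q=quat(YC)
env.reach([x,y,200],q)
print(env.move_l([x,y,128],rate=90,f_stop=10)); st("at")
set_gripper(0); env.hold(0.4); st("pinched")
if env.read_state()["width"]<40.5:
    env.move_l([x,y,150],rate=40); st("lift1")
    env.move_l([x,y,268],rate=70); env.hold(0.5); st("up")
im,p=shot("wrist","p4"); im2,_=shot("scene","p4s")
o=np.hstack([cv2.resize(im2[60:240,180:380],(467,420)),im[:,120:450]]); cv2.imwrite("pics/m6.png",o)
E
```

```text
False
at t=23.7 w=75.8 g=0.0 [536.5 -96.6 128.3] [1.2 0.1 0.1]
pinched t=24.8 w=36.1 g=30.1 [536.3 -96.7 128.8] [-3.1 -1.7  9.4]
lift1 t=25.5 w=36.1 g=29.9 [536.  -96.5 150. ] [ 0.8  0.8 -7.6]
up t=27.9 w=35.6 g=29.9 [536.1 -96.5 268. ] [-0.2 -0.2 -7. ]
```

View pics/m6.png

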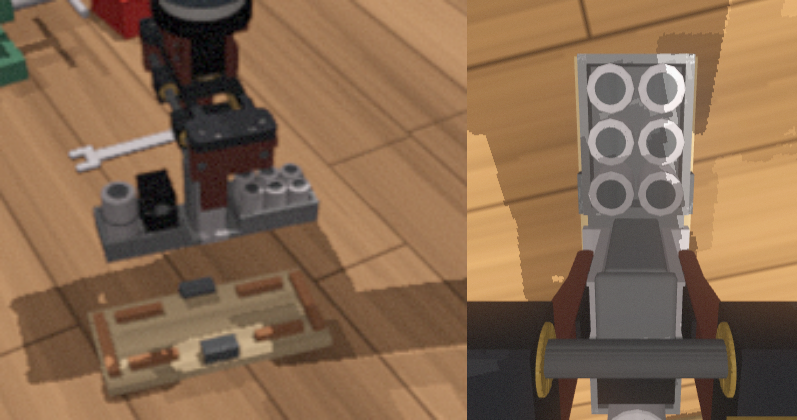

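The cassette is clear of the dock and level, about 150 mm above the bench, with both pieces upright in it and the catches pinched.

```bash
python3 - <<'E'
from h import *
env.hold(0.5); st("end"); print(workorder.sign_off())
E
```

```text
end t=28.5 w=36.0 g=29.9 [536.1 -96.5 268. ] [ 0.5 -0.3 -6.7]
the job is handed in; nothing more can be done
None
```

I handed the job in at about 28.5 s of the 67 s limit: the socket and bit case stand upright in the bay, and the arm holds the cassette level by its pinched catches, about 15 cm above the bench; the sign-off returned no verdict.

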